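# Return a slide case to the pile on the sloping rack

### The arm

A 7-joint arm with a two-finger parallel gripper is mounted at the origin on the work surface. World frame = base frame: x ahead of the robot, y to its left, z up, the work surface at z = 0. Lengths are in m, angles in rad, forces in N, time in s.
With the tool pointing down it reaches from about 0.4 to 0.85 m from the base axis. Payload 10.4 kg.
Tool frame: the origin (TCP) lies between the finger pads; the fingertips stand 19 mm ahead of it and the grasp point (between the pads) is the TCP (manip.finger_overhang is the distance from the TCP to the fingertips, in m); z points along the fingers, y is the line along which they close (so a half turn about z gives the same grasp; the last joint's range is limited). The gripper opens to 85 mm and grips with 20 to 120 N. Pads are 22 mm wide; open, the fingers measure 114 mm over their backs; the gripper's body (76 mm by 85 mm) begins 54 mm behind the grasp point. The pads swing forward as they close: fully open they stand 13 mm farther back than shut.
Start: joints at [1.292, 0.332, -0.065, 1.46, 0.022, 1.35, -0.088], TCP at [0.158, -0.605, 0.25] pointing down, gripper open.
Joint ranges: [-2.6, 2.6], [-0.5, 2.12], [-1.47, 1.34], [0.16, 2.42], [-1.27, 4.41], [0.06, 2.06], [-2.6, 2.6]. Speed limits (rad/s): [2.22, 2.22, 2.79, 2.79, 3.14, 3.14, 3.14].

### API

Orientations are given as a 3x3 rotation matrix whose columns are the frame's x, y, z axes.
In Python, from cell import manip gives the robot as it stands.
- The arm moves only by the tool move_arm, never from a script. Its argument "targets" is a list that holds one entry, the list of rows, each a list of 7 numbers: the shift along the tool's x, y, z in mm, then the turn, a rotation vector about the tool's x, y, z in rad, then the finger opening in mm, from 0 to 85.4. In form: [[[x, y, z, wx, wy, wz, grip], ...]]. A call has 1 to 10 rows; each row shifts and turns the commanded pose from where the row before left it, along the tool's axes as they then stand; what a row does not reach is not made up. A row lasts 1/8 s, in which the tool goes at most 62.5 mm and 10.7 degrees, less where a joint would pass 70% of its speed; a pose out of reach is approached as far as the arm can. A call is refused whole if a number of a shift passes 62.5 or a number of a turn 0.188, either way. A call with a gripper value outside its range is refused whole. The fingers move at their own pace and stop on an object; "force" is the grip in N (left out, the last holds). Time passes only in rows, so rows that do not move let the fingers close. It gives the time, the measured TCP pose, the force, the opening and the grip force at its end, in the units of the state.
- manip.get_state(): the state, without advancing time (a new reading comes with each control period).
- manip.snapshot(name): name is "scene" or "top" or "wrist"; returns the picture (420x560x3 uint8, red, green, blue); there is no depth.
- manip.get_calibration(name): a dict with "camera_matrix" (3x3 intrinsics, pixels), "world_to_cam" (4x4, takes a point from world to camera coordinates); the wrist camera has in their place "hand_eye" (4x4, takes a point from camera to tool coordinates, whose origin is the TCP and whose axes are the flange's). Camera axes: x right, y up, looking along -z (the intrinsics and any distortion apply to the point x, -y, -z); pixel columns grow to the right and rows downward; lengths in m; the calibration is good to about 2 mm. A picture is of the moment at which its call begins: read the wrist's pose just before it. get_calibration takes no time and is no camera call.
- manip.finish_job(): hands the job in; it is judged then, once.
The state is a dict: "clock": time; "joints": joint angles; "qvel": joint speeds; "tau": joint torques, N m; "eef_pos": TCP position; "tcp_rot": TCP orientation; "force": force on the tool from outside, world axes, zero at the start; "moment": the same for the moment, N m; "finger_gap": opening from 0.0 (shut) to 1.0 (fully open); "finger_force": force on a finger pad.
Only numpy, scipy, OpenCV 4.12 (cv2) and the standard library are available. Lean on these libraries where they do the work, as an engineer would, in place of code of your own. Each camera call takes 0.05 s, during which the arm holds its last target. There are 200 camera calls.

### The job

Take the grey slide case lying on the bench and lay it on top of the pile of like cases in the sloping rack, square with the pile and flat on it, with its low end resting against the ledge. How high the pile stands is not known: bring the case down gently and keep hold of it until you feel it touch the pile, do not drop it or press it hard, then let go and leave it there. Do not knock or shift the dropper bottle and the glass dish that stand nearby.

Things in the scene. Friction and masses are not known exactly. Their poses are not given: they have to be found in the camera images.
- case: The loose slide case: a closed flat grey plastic box, 96 mm long (its x) x 62 mm wide (its y) x 16 mm thick (its z), 50 to 100 g, with a blank paper label on top; it starts flat on the bench. Origin: centre of its underside. Best gripped across its 62 mm width; it may go on the pile either way round.
- rack: The metal rack, fixed to the bench: a 150 x 120 x 10 mm base, four posts, and the ledge. Origin on the bench under the rack's middle; z up; its x is level and points to the rack's high end. The ledge is a flat plate 90 mm wide and 6 mm thick, square to the sloping bed at its low end and standing 60 mm proud of the bed. There are no side walls.
- bed: The rack's sloping bed (110 mm wide, 115 mm long, tilted 20 degrees) with the pile it carries. Origin: on the bed's upper surface at the foot of the ledge's inner face, mid-width. x points up the slope (the ledge's inner face is the plane x = 0), y along the ledge, z square to the bed, outwards. A case properly laid has its origin at x = 48 mm, y = 0. A released case may not slide down by itself.
- pile_foot (a point): Point on the bed's surface under the pile's middle (bed x = 48 mm, y = 0). The pile: cases like the loose one, held fast in a recess of the bed, filling bed x = 0 to 96 mm and y = -31 to +31 mm, touching the ledge, top parallel to the bed. The top stands 12 to 40 mm above the bed along bed z, different every time and not reported.
- dropper: Amber dropper bottle with a black cap, 30 mm across, 72 mm tall, 60 g, standing on the bench. Origin: centre of its underside.
- dish: Round covered glass dish, 64 mm across, 15 mm tall, 50 g, on the bench. Origin: centre of its underside.
Not all that is in view belongs to the job. What is meant by the rack is not red, and is the smaller of those in its own colour. Of the things shaped like the case, the grey one is meant.

How it is judged:
By the outcome, as a careful person would: the job done as asked, in the order asked, and still so for the second after the job is handed in, with the robot touching nothing.
It also fails if it takes over 54 s, if anything falls off the work surface, if the arm or the gripper's body presses on something with over 40 N, if the wrist force passes 120 N, or if a joint passes its speed limit or range.

## Working session

There is one attempt and no reset: what is moved stays moved. The work goes in short steps, Python scripts to look and compute and a tool call to move; the robot and the scene stay as the last step left them, time stands still between calls to the robot, and variables do not carry over. Pictures are saved under pics/ and viewed, at most 10 in all, crops included, and the job is handed in when it is done.

Besides the shell and the picture viewer there is one more tool, called after "Call:" as name(argument=value, ...), one argument or row to a line, values as JSON. move_arm: Moves the arm, as the interface text tells. Its arguments: {"type":"object","properties":{"targets":{"type":"array"},"force":{"type":"number"}},"required":["targets"]}

```bash
ls; mkdir -p pics; python3 - <<'E'
from cell import manip
import cv2,numpy as np
np.set_printoptions(precision=4,suppress=True)
for n in("scene","top"):
    im=manip.snapshot(n); cv2.imwrite(f"pics/{n}0.png",im[:,:,::-1]); 
for n in("scene","top","wrist"): print(n,manip.get_calibration(n))
s=manip.get_state(); print(s)
E
```

```text
pics
scene {'camera_matrix': array([[399.3029,   0.    , 277.2286],
       [  0.    , 399.3029, 209.493 ],
       [  0.    ,   0.    ,   1.    ]]), 'world_to_cam': array([[ 0.5358,  0.8443, -0.0044, -0.2735],
       [-0.6401,  0.4097,  0.6499,  0.2623],
       [ 0.5506, -0.3454,  0.76  , -1.2376],
       [ 0.    ,  0.    ,  0.    ,  1.    ]])}
top {'camera_matrix': array([[506.3259,   0.    , 282.2635],
       [  0.    , 506.3259, 212.7263],
       [  0.    ,   0.    ,   1.    ]]), 'world_to_cam': array([[-0.0049, -1.    , -0.0013,  0.0051],
       [ 0.999 , -0.005 ,  0.0444, -0.4846],
       [-0.0444, -0.001 ,  0.999 , -1.0073],
       [ 0.    ,  0.    ,  0.    ,  1.    ]])}
wrist {'camera_matrix': array([[347.0789,   0.    , 284.1963],
       [  0.    , 347.0789, 208.9843],
       [  0.    ,   0.    ,   1.    ]]), 'hand_eye': array([[-0.0004,  0.9455,  0.3255,  0.0845],
       [ 1.    ,  0.0004,  0.0002,  0.0002],
       [ 0.    ,  0.3255, -0.9455, -0.122 ],
       [ 0.    ,  0.    ,  0.    ,  1.    ]])}
{'clock': 0.1, 'joints': array([ 1.2924,  0.3328, -0.0647,  1.4609,  0.0216,  1.3499, -0.0885]), 'qvel': array([ 0.0008, -0.0034,  0.0023, -0.0009, -0.0014,  0.0023,  0.0011]), 'tau': array([  0.0022, -62.674 ,   0.0497, -39.2431,   0.0163,   0.007 ,
        -0.    ]), 'eef_pos': array([ 0.1581, -0.6043,  0.2496]), 'tcp_rot': array([[ 0.9675,  0.2531, -0.0004],
       [ 0.2531, -0.9674,  0.0013],
       [-0.    , -0.0013, -1.    ]]), 'force': array([-0.1371,  0.1102, -0.3286]), 'moment': array([ 0.0153,  0.0886, -0.0072]), 'finger_force': 0.0, 'finger_gap': 0.9968053906239599}
```

View pics/scene0.png

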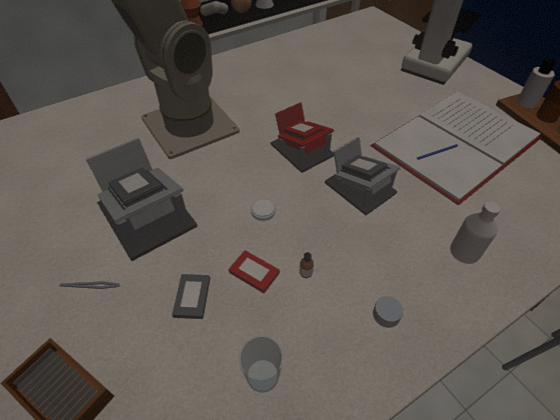

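View pics/top0.png

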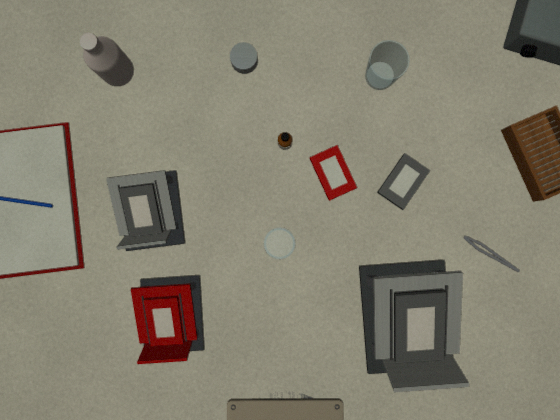

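Candidates (top view): rack: small grey (145,210), red (165,322), large grey (415,318). The small grey one fits, being not red and the smaller of its colour. Case: red (333,173), grey (404,181). The grey one is meant. The dropper is at (285,140) and the dish at (280,243). I'll confirm these in one enlarged crop.

```bash
python3 - <<'E'
import cv2,numpy as np
t=cv2.imread("pics/top0.png");s=cv2.imread("pics/scene0.png")
a=cv2.resize(t[160:260,95:195],(400,400),interpolation=cv2.INTER_CUBIC)
b=cv2.resize(s[130:220,320:410],(400,400),interpolation=cv2.INTER_CUBIC)
c=cv2.resize(t[145:215,365:445],None,fx=2.5,fy=2.5,interpolation=cv2.INTER_CUBIC)
d=cv2.resize(s[265:325,165:225],None,fx=2.9,fy=2.9,interpolation=cv2.INTER_CUBIC)
o=np.zeros((580,800,3),np.uint8);o[:400,:400]=a;o[:400,400:]=b;o[400:400+c.shape[0],:c.shape[1]]=c;o[400:400+d.shape[0],400:400+d.shape[1]]=d
o=np.clip(o.astype(float)*1.6,0,255).astype(np.uint8)
cv2.imwrite("pics/crop1.png",o)
E
```

```text
(no output)
```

View pics/crop1.png

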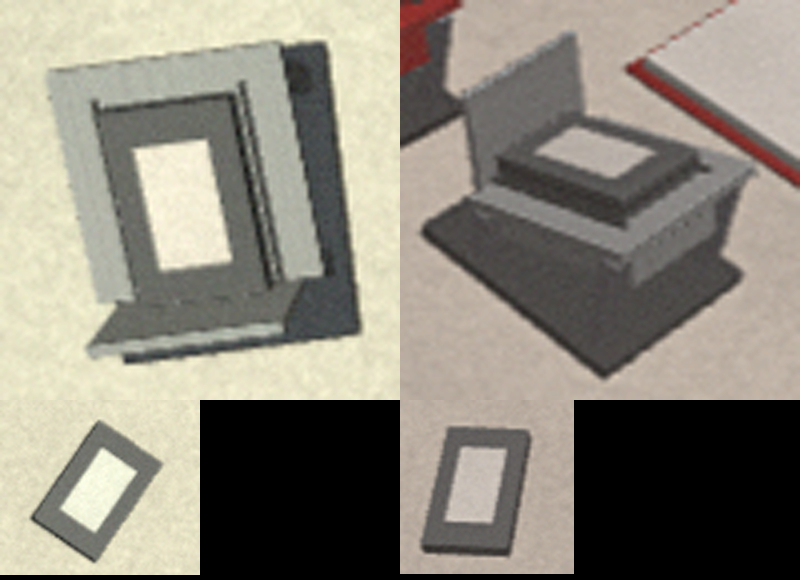

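The crops confirm both: the small grey rack with its ledge toward the robot (crop lower side), and the grey case. Next I'll measure them.

```bash
cat > h.py <<'E'
import numpy as np,cv2
from cell import manip
np.set_printoptions(precision=4,suppress=True)
F=np.diag([1,-1,-1,1.])
def cam(n,st=None):
    c=manip.get_calibration(n)
    if n=="wrist":
        T=np.eye(4);T[:3,:3]=st["tcp_rot"];T[:3,3]=st["eef_pos"]
        W=np.linalg.inv(T@c["hand_eye"])
    else: W=c["world_to_cam"]
    return c["camera_matrix"],F@W
def plane(KW,px,z):
    K,W=KW;px=np.atleast_2d(px).astype(float);R=W[:3,:3];C=-R.T@W[:3,3]
    d=(R.T@np.linalg.inv(K)@np.c_[px,np.ones(len(px))].T).T
    return C+d*((z-C[2])/d[:,2])[:,None]
def tri(A,B,pa,pb):
    X=cv2.triangulatePoints(A[0]@A[1][:3],B[0]@B[1][:3],np.array(pa,float).T,np.array(pb,float).T)
    X=(X[:3]/X[3]).T
    e=[np.linalg.norm(cv2.projectPoints(X,cv2.Rodrigues(k[1][:3,:3])[0],k[1][:3,3],k[0],None)[0][:,0]-p,axis=1) for k,p in((A,pa),(B,pb))]
    return X,e
E
python3 - <<'E'
from h import *
t=cv2.imread("pics/top0.png");s=cv2.imread("pics/scene0.png")
T,S=cam("top"),cam("scene")
def rect(im,KW,x0,y0,x1,y1):
    g=cv2.resize(im[y0:y1,x0:x1],None,fx=4,fy=4,interpolation=cv2.INTER_CUBIC)
    m=(g.max(2)<110).astype(np.uint8)
    c=max(cv2.findContours(m,0,1)[0],key=cv2.contourArea)
    b=cv2.boxPoints(cv2.minAreaRect(c)); p=(b+.5)/4-.5+[x0,y0]
    return p
p=rect(t,T,365,145,445,215); X=plane(T,p,.016)
print("case",p,X,np.linalg.norm(np.roll(X,-1,0)-X,axis=1),X.mean(0))
ta=lambda q:np.array(q,float)/4-.375+[95,160]
sa=lambda q:(np.array(q,float)-[400,0])*90/400-.39+[320,130]
names="bed_hi+y bed_hi-y bed_lo-y ledge+y ledge-y pile_hi+y pile_hi-y lab1 lab2 lab3 lab4 base_hi-y base_lo-y".split()
pt=ta([(48,72),(280,42),(322,275),(92,345),(288,325),(97,107),(237,95),(133,148),(209,138),(233,263),(158,272),(328,42),(360,330)])
ps=sa([(757,168),(628,255),(472,195),(575,35),(460,95),(711,150),(622,202),(655,152),(620,178),(537,148),(575,125),(743,275),(605,377)])
# right base corners order: scene base (743,275) is hi+y, (605,377) hi-y
pt=pt[:12];ps=ps[:12];ps[11]=sa([(605,377)])[0]
X,e=tri(T,S,pt,ps)
for n,x,a,b in zip(names,X,*e): print(n,x,a.round(2),b.round(2))
d=lambda i,j:np.linalg.norm(X[i]-X[j])
print("bedw",d(0,1),"bedl",d(1,2),"ledge",d(3,4),"pilew",d(5,6))
print("base",plane(T,[pt[11],ta([(360,330)])[0],ta([(125,362)])[0]],.01))
E
```

```text
case [[375.8195 192.2398]
 [403.6839 151.5728]
 [430.4476 169.9109]
 [402.5832 210.5779]] [[ 0.5245 -0.185   0.016 ]
 [ 0.6063 -0.2421  0.016 ]
 [ 0.5689 -0.2952  0.016 ]
 [ 0.4875 -0.238   0.016 ]] [0.0997 0.0649 0.0995 0.0647] [ 0.5468 -0.2401  0.016 ]
bed_hi+y [0.5492 0.331  0.0876] 0.73 0.89
bed_hi-y [0.5628 0.2229 0.0907] 1.23 1.57
bed_lo-y [0.4544 0.2103 0.0526] 0.75 0.9
ledge+y [0.4224 0.3032 0.1064] 0.78 0.89
ledge-y [0.4308 0.2132 0.1095] 0.6 0.7
pile_hi+y [0.5325 0.3052 0.1005] 1.67 2.01
pile_hi-y [0.537  0.2402 0.0994] 0.99 1.23
lab1 [0.5127 0.2891 0.0923] 0.39 0.47
lab2 [0.5181 0.2549 0.094 ] 1.36 1.66
lab3 [0.4604 0.2481 0.0747] 1.13 1.34
lab4 [0.4557 0.2832 0.0718] 0.47 0.55
base_hi-y [0.5735 0.2181 0.0044] 0.73 0.96
bedw 0.10900793712377785 bedl 0.1156109063234032 ledge 0.09044162601189702 pilew 0.06516940437645408
base [[0.5719 0.2157 0.01  ]
 [0.4266 0.199  0.01  ]
 [0.4111 0.3168 0.01  ]]
```

Call:
move_arm(
  targets=[
    [[47,-25.4,10,0,0,0,85],[47,-25.4,10,0,0,0,85],[47,-25.4,10,0,0,0,85],[47,-25.4,10,0,0,0,85],[47,-25.4,10,0,0,0,85],[47,-25.4,10,0,0,0,85],[47,-25.4,10,0,0,0,85],[47,-25.4,10,0,0,0,85],[47,-25.4,10,0,0,0,85],[47,-25.4,10,0,0,0,85]],
  ],
)

```text
clock: 1.35
eef_pos: [0.5494, -0.2388, 0.1497]
tcp_rot: [[0.968, 0.253, -0.0], [0.253, -0.968, -0.0], [-0.0, -0.0, -1.0]]
force: [0.4, -0.4, 0.2]
finger_gap: 0.992
finger_force: 0.0
```

Call:
move_arm(
  targets=[
    [[0,0,0,0,0,0.173,85],[0,0,0,0,0,0.173,85],[0,0,0,0,0,0.173,85],[0,0,0,0,0,0.173,85],[0,0,0,0,0,0.173,85],[0,0,0,0,0,0,85],[0,0,0,0,0,0,85]],
  ],
)

```text
clock: 2.22
eef_pos: [0.5485, -0.2399, 0.1501]
tcp_rot: [[0.822, -0.569, -0.0], [-0.569, -0.822, 0.0], [-0.0, 0.0, -1.0]]
force: [0.1, -0.2, 0.9]
finger_gap: 0.997
finger_force: 0.0
```

```bash
python3 - <<'E'
from h import *
st=manip.get_state(); im=manip.snapshot("wrist")[:,:,::-1]; cv2.imwrite("pics/w1.png",im)
W=cam("wrist",st)
sat=im.max(2).astype(int)-im.min(2)
m=((im.max(2)<115)&(sat<30)).astype(np.uint8)
m=cv2.morphologyEx(m,cv2.MORPH_OPEN,np.ones((5,5)))
for c in cv2.findContours(m,0,1)[0]:
    if cv2.contourArea(c)<3000: continue
    r=cv2.minAreaRect(c);b=cv2.boxPoints(r);X=plane(W,b,.016)
    print(b.round(1).tolist(),cv2.contourArea(c),X.mean(0),np.linalg.norm(np.roll(X,-1,0)-X,axis=1),np.degrees(np.arctan2(*(np.roll(X,-1,0)-X)[:2,1::-1].T)))
E
```

```text
[[-0.0, 278.0], [559.0, 278.0], [559.0, 419.0], [0.0, 419.0]] 40514.0 [ 0.4328 -0.154   0.016 ] [0.4686 0.163  0.5516 0.1638] [-124.6725  159.7735]
[[243.10000610351562, 255.89999389648438], [245.0, 137.5], [327.20001220703125, 138.8000030517578], [325.29998779296875, 257.20001220703125]] 9157.5 [ 0.5506 -0.2419  0.016 ] [0.0959 0.0599 0.096  0.0673] [ -37.7455 -125.6089]
```

View pics/w1.png

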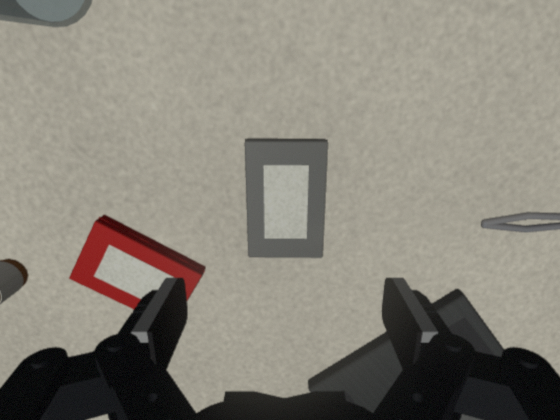

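The wrist view shows the grey case centred and nearly square to the fingers: top-face corners about (246,145), (327,145), (323,257), (248,257), with the far side face at rows 138–145.

```bash
python3 - <<'E'
from h import *
st=manip.get_state();W=cam("wrist",st)
im=cv2.imread("pics/w1.png")
X=plane(W,[(245.5,145),(327,145),(323.5,257),(248,257)],.016)
print(X,np.linalg.norm(np.roll(X,-1,0)-X,axis=1))
# label centre
m=(im[150:250,255:318].min(2)>140).astype(np.uint8)
c=max(cv2.findContours(m,0,1)[0],key=cv2.contourArea);b=cv2.boxPoints(cv2.minAreaRect(c))+[255,150]
L=plane(W,b,.016);print(b,L.mean(0),np.linalg.norm(np.roll(L,-1,0)-L,axis=1))
for P in(X,L):
    print((st["tcp_rot"].T@(P.mean(0)-st["eef_pos"]))*1000)
    Q=(P-st["eef_pos"])@st["tcp_rot"];print((Q*1000).round(1))
E
```

```text
[[ 0.6025 -0.2425  0.016 ]
 [ 0.5685 -0.2917  0.016 ]
 [ 0.493  -0.2403  0.016 ]
 [ 0.5282 -0.1894  0.016 ]] [0.0598 0.0913 0.0619 0.0914]
[[264. 165.]
 [308. 165.]
 [308. 237.]
 [264. 237.]] [ 0.5493 -0.2419  0.016 ] [0.0329 0.0586 0.0353 0.0586]
[  0.2299   1.0989 134.1651]
[[ 45.9 -28.7 134.2]
 [ 45.9  31.1 134.2]
 [-45.4  31.9 134.2]
 [-45.4 -30.  134.2]]
[  1.712    1.11   134.1648]
[[ 31.  -15.4 134.2]
 [ 31.   17.5 134.2]
 [-27.6  18.8 134.2]
 [-27.6 -16.5 134.2]]
```

Call:
move_arm(
  targets=[
    [[1,1,20,0,0,0,68],[0,0,20,0,0,0,68],[0,0,20,0,0,0,68],[0,0,20,0,0,0,68],[0,0,0,0,0,0,68],[0,0,0,0,0,0,68]],
  ],
  force=30,
)

```text
clock: 3.02
eef_pos: [0.5492, -0.2415, 0.0708]
tcp_rot: [[0.82, -0.572, 0.001], [-0.572, -0.82, -0.0], [0.001, -0.0, -1.0]]
force: [0.6, -1.0, -0.4]
finger_gap: 0.795
finger_force: 0.0
```

```bash
python3 - <<'E'
from h import *
print(manip.get_calibration("wrist").get("x"),getattr(manip,"finger_overhang",None))
im=manip.snapshot("wrist")[:,:,::-1]; cv2.imwrite("pics/w2.png",im)
E
```

```text
None 0.019
```

View pics/w2.png

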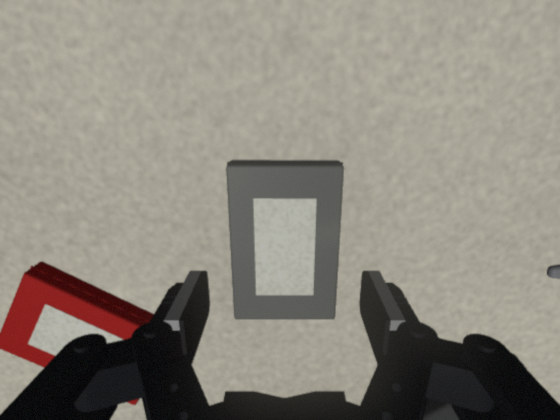

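The open tips, (208,271) and (361,271), stand about 15 mm ahead of the TCP. The case is centred between them.

Call:
move_arm(
  targets=[
    [[0,0,17,0,0,0,68],[0,0,17,0,0,0,68],[0,0,12,0,0,0,68],[0,0,6,0,0,0,68],[0,0,0,0,0,0,68],[0,0,0,0,0,0,55],[0,0,0,0,0,0,50],[0,0,0,0,0,0,50],[0,0,0,0,0,0,50],[0,0,0,0,0,0,50]],
  ],
  force=30,
)

```text
clock: 4.32
eef_pos: [0.549, -0.2416, 0.0186]
tcp_rot: [[0.82, -0.572, 0.0], [-0.572, -0.82, -0.0], [0.0, 0.0, -1.0]]
force: [-0.6, -0.0, 3.1]
finger_gap: 0.714
finger_force: 34.0
```

Call:
move_arm(
  targets=[
    [[0,0,-10,0,0,0,50],[0,0,-30,0,0,0,50],[0,0,-40,0,0,0,50],[0,0,-40,0,0,0,50],[0,0,-40,0,0,0,50],[0,0,-40,0,0,0,50],[0,0,-30,0,0,0,50],[0,0,0,0,0,0,50]],
  ],
)

```text
clock: 5.32
eef_pos: [0.5498, -0.2417, 0.2515]
tcp_rot: [[0.82, -0.572, 0.005], [-0.572, -0.82, -0.002], [0.005, -0.001, -1.0]]
force: [-0.4, 1.1, -1.8]
finger_gap: 0.717
finger_force: 33.6
```

```bash
python3 - <<'E'
from h import *
im=manip.snapshot("wrist")[:,:,::-1]; cv2.imwrite("pics/w3.png",im)
s=manip.get_state();print(s["eef_pos"],s["force"],s["finger_force"],s["joints"])
# case top corners in the hand
E
```

```text
[ 0.5491 -0.2415  0.2494] [ 0.399  -0.5991 -1.1509] 33.604992628097534 [ 0.5367  0.2878 -0.2437  1.5248  0.0708  1.3357 -1.8937]
```

View pics/w3.png

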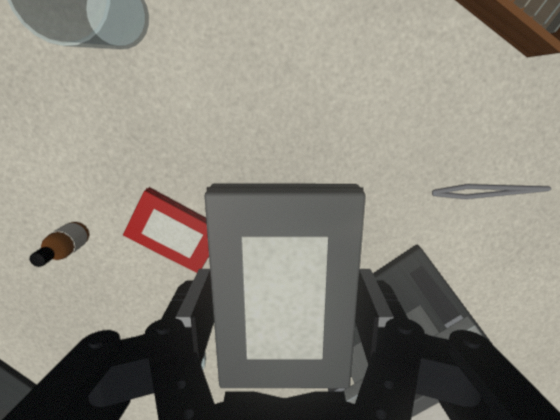

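The case is held square, its top face spanning (207,193)–(364,193) at the far edge and (221,386)–(350,386) at the near edge. Next I'll go to a viewpoint near the rack and refine its pose.

Call:
move_arm(
  targets=[
    [[0,0,-10,0,0,-0.146,50],[0,0,-10,0,0,-0.146,50],[0,0,-10,0,0,-0.146,50],[0,0,0,0,0,-0.146,50],[0,0,0,0,0,-0.146,50],[0,0,0,0,0,0,50]],
  ],
)

```text
clock: 6.12
eef_pos: [0.5483, -0.2413, 0.277]
tcp_rot: [[0.993, 0.12, -0.002], [0.12, -0.993, 0.001], [-0.002, -0.001, -1.0]]
force: [-0.5, -0.4, -1.2]
finger_gap: 0.719
finger_force: 33.6
```

Call:
move_arm(
  targets=[
    [[-9,-40,0,0,0,0,50],[-9,-55,0,0,0,0,50],[-9,-58,0,0,0,0,50],[-9,-60,0,0,0,0,50],[-9,-60,0,0,0,0,50],[-9,-60,0,0,0,0,50],[-9,-60,0,0,0,0,50],[-9,-60,0,0,0,0,50],[-9,-57,0,0,0,0,50],[0,0,0,0,0,0,50]],
  ],
)

```text
clock: 7.38
eef_pos: [0.4044, 0.2594, 0.278]
tcp_rot: [[0.992, 0.124, -0.001], [0.124, -0.992, 0.001], [-0.001, -0.001, -1.0]]
force: [0.4, -0.8, -0.1]
finger_gap: 0.717
finger_force: 33.6
```

```bash
python3 - <<'E'
from h import *
s=manip.get_state();im=manip.snapshot("wrist")[:,:,::-1]; cv2.imwrite("pics/w4.png",im)
import pickle;pickle.dump({k:s[k] for k in("eef_pos","tcp_rot")},open("w4.pkl","wb"))
print(s["eef_pos"],s["tcp_rot"],s["force"],s["joints"],s["finger_gap"],s["clock"])
cv2.imwrite("pics/w4c.png",cv2.resize(im[0:240,130:450],(800,600),interpolation=cv2.INTER_CUBIC))
E
```

```text
[0.4044 0.2594 0.278 ] [[ 0.9922  0.1245 -0.0009]
 [ 0.1245 -0.9922  0.0013]
 [-0.0007 -0.0014 -1.    ]] [ 0.3709 -0.8321 -0.1198] [ 0.1253  0.0464 -0.8005  1.7512  0.0325  1.3581 -2.1275] 0.7171466227128113 7.375
```

View pics/w4c.png

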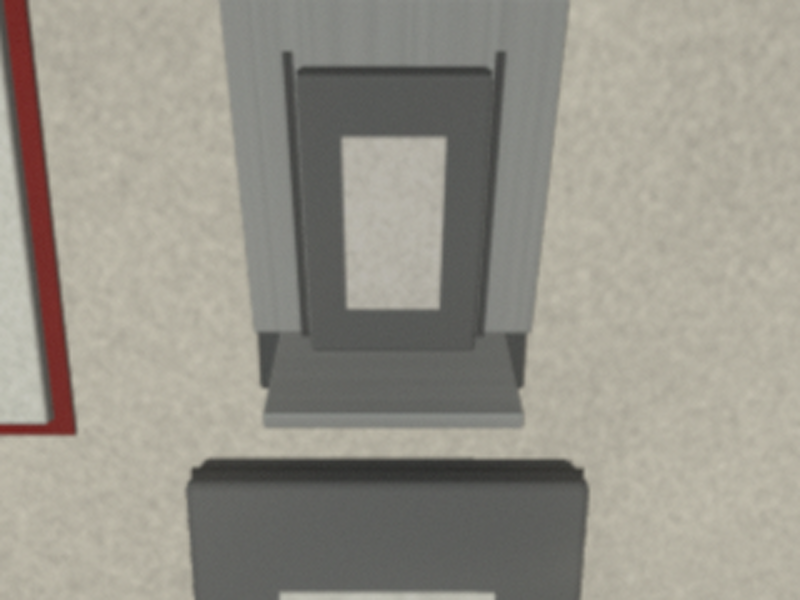

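The rack is seen almost square on: ledge top edge (265,414)–(522,413) and pile top (312,350)–(476,350) in the crop, so the yaw is right (7.1°). The pile lies about 3 mm toward tool +y. Stereo puts the bed origin near (0.447, 0.261, 0.051) and the pile about 16 mm high. I'll tilt by 20° and move over it.

Call:
move_arm(
  targets=[
    [[0,0,0,0,0.0873,0,50],[0,0,0,0,0.0873,0,50],[0,0,0,0,0.0873,0,50],[0,0,0,0,0.0872,0,50],[9,1.5,0,0,0,0,50],[9,1.5,20,0,0,0,50],[0,0,25,0,0,0,50],[0,0,25,0,0,0,50],[0,0,20,0,0,0,50],[0,0,0,0,0,0,50]],
  ],
)

```text
clock: 8.68
eef_pos: [0.4552, 0.2564, 0.1983]
tcp_rot: [[0.935, 0.117, 0.335], [0.11, -0.993, 0.04], [0.338, -0.001, -0.941]]
force: [0.0, -0.5, -0.7]
finger_gap: 0.717
finger_force: 33.5
```

```bash
cat > bed.py <<'E'
from h import *
O=np.array([.447,.2613,.051]);a=np.radians(7.15);t=np.radians(20)
xh=np.array([np.cos(a),np.sin(a),0]);z=np.array([0,0,1.])
B=np.c_[np.cos(t)*xh+np.sin(t)*z,[-np.sin(a),np.cos(a),0],-np.sin(t)*xh+np.cos(t)*z]
def rep():
    s=manip.get_state()
    print("bed TCP mm",((s["eef_pos"]-O)@B)*1000,"F bed",s["force"]@B,"clock",s["clock"])
    Rt=s["tcp_rot"];Rd=B@np.diag([1,-1,-1]);print("rot err (tool)",cv2.Rodrigues(Rt.T@Rd)[0].ravel(),s["joints"])
E
python3 - <<'E'
from bed import *
rep()
im=manip.snapshot("wrist")[:,:,::-1]; cv2.imwrite("pics/w5.png",im)
im=manip.snapshot("scene")[:,:,::-1]; cv2.imwrite("pics/s5.png",im)
E
```

```text
bed TCP mm [ 57.4275  -5.8774 135.8339] F bed [-0.2773 -0.4898 -0.6516] clock 8.675
rot err (tool) [ 0.002   0.0047 -0.0071] [ 0.1725 -0.0237 -0.8644  2.0152  0.2204  0.8621 -2.2681]
```

Call:
move_arm(
  targets=[
    [[0,-3,0,0.002,0.005,-0.007,50],[0,-3,0,0,0,0,50],[0,0,0,0,0,0,50],[0,0,0,0,0,0,50]],
  ],
)

```text
clock: 9.28
eef_pos: [0.4539, 0.2638, 0.2]
tcp_rot: [[0.93, 0.128, 0.344], [0.12, -0.992, 0.044], [0.347, 0.001, -0.938]]
force: [-0.1, 0.2, 0.2]
finger_gap: 0.714
finger_force: 33.6
```

```bash
python3 - <<'E'
from bed import *
rep()
im=manip.snapshot("wrist")[:,:,::-1]; cv2.imwrite("pics/w6.png",im)
im2=manip.snapshot("top")[:,:,::-1]
im3=manip.snapshot("scene")[:,:,::-1]
o=np.zeros((600,800,3),np.uint8);o[:300,:400]=cv2.resize(im,(400,300));o[:300,400:]=cv2.resize(im2[130:280,70:270],(400,300));o[300:,:400]=cv2.resize(im3[90:240,290:490],(400,300));o[300:,400:]=cv2.resize(im[0:210,140:420],(400,300))
cv2.imwrite("pics/m6.png",o)
E
```

```text
bed TCP mm [ 57.7346   1.6485 137.5716] F bed [0.0291 0.2171 0.2142] clock 9.275
rot err (tool) [-0.0004 -0.0053  0.0034] [ 0.1645 -0.0236 -0.8737  2.0135  0.2321  0.8581 -2.2812]
```

View pics/m6.png

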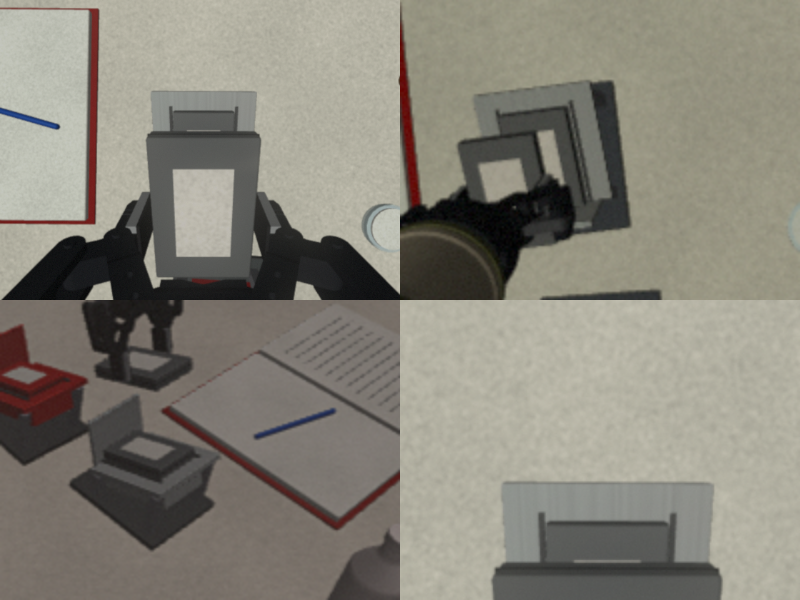

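All aligned: bed, pile and held case centres all lie at column ≈285 of the wrist image. Next I'll descend to just above the tallest possible pile.

Call:
move_arm(
  targets=[
    [[0,0.5,15,0,-0.005,0.003,50],[0,0,20,0,0,0,50],[0,0,20,0,0,0,50],[0,0,12,0,0,0,50],[0,0,6,0,0,0,50],[0,0,0,0,0,0,50],[0,0,0,0,0,0,50]],
  ],
)

```text
clock: 10.3
eef_pos: [0.479, 0.2667, 0.1319]
tcp_rot: [[0.932, 0.125, 0.34], [0.117, -0.992, 0.043], [0.343, -0.001, -0.939]]
force: [0.5, -0.3, -1.3]
finger_gap: 0.717
finger_force: 33.6
```

```bash
python3 -c "
from bed import *
rep()
cv2.imwrite('pics/w7.png',manip.snapshot('wrist')[:,:,::-1])"
```

```text
bed TCP mm [58.1011  1.3396 64.9029] F bed [-0.0459 -0.3593 -1.4146] clock 10.3
rot err (tool) [-0.0007 -0.0008  0.0003] [ 0.1177  0.1582 -0.8585  2.0359  0.4625  0.7568 -2.463 ]
```

Call:
move_arm(
  targets=[
    [[-2,0,0,0,0,0,50],[-2,0,0,0,0,0,50],[0,0,0,0,0,0,50]],
  ],
)

```text
clock: 10.72
eef_pos: [0.475, 0.266, 0.13]
tcp_rot: [[0.932, 0.125, 0.339], [0.117, -0.992, 0.043], [0.342, -0.0, -0.94]]
force: [-0.4, -0.5, -0.1]
finger_gap: 0.716
finger_force: 33.6
```

```bash
python3 -c "
from bed import *
rep()"
```

```text
bed TCP mm [53.6091  1.1549 64.5051] F bed [-0.47   -0.4208  0.0783] clock 10.725
rot err (tool) [-0.0004 -0.0002  0.0005] [ 0.1179  0.1521 -0.8607  2.0456  0.4595  0.7522 -2.4659]
```

Call:
move_arm(
  targets=[
    [[-1.5,0,0,0,0,0,50],[-1,0,0,0,0,0,50],[0,0,0,0,0,0,50]],
  ],
)

```text
clock: 11.1
eef_pos: [0.4727, 0.2657, 0.129]
tcp_rot: [[0.932, 0.125, 0.339], [0.117, -0.992, 0.043], [0.342, -0.0, -0.94]]
force: [-0.7, 1.0, -0.2]
finger_gap: 0.717
finger_force: 33.6
```

Call:
move_arm(
  targets=[
    [[-1,0,0,0,0,0,50],[0,0,0,0,0,0,50]],
  ],
)

```text
clock: 11.35
eef_pos: [0.4718, 0.2656, 0.1287]
tcp_rot: [[0.932, 0.125, 0.339], [0.117, -0.992, 0.043], [0.342, -0.0, -0.94]]
force: [-0.6, 0.3, -1.2]
finger_gap: 0.714
finger_force: 33.6
```

```bash
python3 -c "
from bed import *
rep()
cv2.imwrite('pics/w8.png',manip.snapshot('wrist')[:,:,::-1])"
```

```text
bed TCP mm [50.1813  1.1904 64.402 ] F bed [-0.909   0.405  -0.9397] clock 11.35
rot err (tool) [-0.0005  0.      0.0004] [ 0.118   0.1469 -0.8626  2.0531  0.4566  0.7484 -2.4681]
```

Call:
move_arm(
  targets=[
    [[-0.7,0,0,0,0,0,50],[0,0,0,0,0,0,50]],
  ],
)

```text
clock: 11.65
eef_pos: [0.4712, 0.2655, 0.1285]
tcp_rot: [[0.932, 0.125, 0.339], [0.117, -0.992, 0.043], [0.342, -0.0, -0.94]]
force: [0.4, -0.1, 0.8]
finger_gap: 0.719
finger_force: 33.6
```

Call:
move_arm(
  targets=[
    [[-0.7,0,0,0,0,0,50],[0,0,0,0,0,0,50]],
  ],
)

```text
clock: 11.9
eef_pos: [0.4711, 0.2655, 0.1286]
tcp_rot: [[0.932, 0.125, 0.34], [0.117, -0.992, 0.043], [0.343, -0.001, -0.939]]
force: [2.9, 1.0, -0.4]
finger_gap: 0.713
finger_force: 33.5
```

Call:
move_arm(
  targets=[
    [[-0.7,0,0,0,0,0,50],[0,0,0,0,0,0,50]],
  ],
)

```text
clock: 12.15
eef_pos: [0.471, 0.2655, 0.1288]
tcp_rot: [[0.932, 0.125, 0.341], [0.117, -0.992, 0.044], [0.344, -0.001, -0.939]]
force: [6.4, -0.6, 0.1]
finger_gap: 0.716
finger_force: 33.4
```

Call:
move_arm(
  targets=[
    [[1.7,0,0,0,0,0,50],[0,0,4,0,0,0,50],[0,0,4,0,0,0,50],[0,0,0,0,0,0,50]],
  ],
)

```text
clock: 12.65
eef_pos: [0.474, 0.2659, 0.1205]
tcp_rot: [[0.933, 0.125, 0.339], [0.117, -0.992, 0.043], [0.341, -0.0, -0.94]]
force: [0.9, -0.2, -0.6]
finger_gap: 0.719
finger_force: 33.5
```

```bash
python3 -c "
from bed import *
rep()"
```

```text
bed TCP mm [49.5172  1.1541 55.98  ] F bed [ 0.5818 -0.3353 -0.8298] clock 12.65
rot err (tool) [-0.0006  0.0008  0.0004] [ 0.1074  0.1669 -0.8541  2.0556  0.4835  0.7376 -2.4895]
```

Call:
move_arm(
  targets=[
    [[0,0,4,0,0,0,50],[0,0,4,0,0,0,50],[0,0,0,0,0,0,50]],
  ],
)

```text
clock: 13.02
eef_pos: [0.4768, 0.2662, 0.1131]
tcp_rot: [[0.933, 0.125, 0.339], [0.117, -0.992, 0.043], [0.341, -0.0, -0.94]]
force: [0.2, 0.2, -0.6]
finger_gap: 0.716
finger_force: 33.5
```

```bash
python3 -c "
from bed import *
rep()
cv2.imwrite('pics/s8.png',manip.snapshot('scene')[:,:,::-1])"
```

```text
bed TCP mm [49.6057  1.1383 48.0643] F bed [-0.0125  0.1745 -0.5988] clock 13.025
rot err (tool) [-0.0005  0.0006  0.0002] [ 0.0954  0.1859 -0.8434  2.0567  0.5094  0.7275 -2.5098]
```

Call:
move_arm(
  targets=[
    [[0,0,3,0,0,0,50],[0,0,3,0,0,0,50],[0,0,0,0,0,0,50]],
  ],
)

```text
clock: 13.45
eef_pos: [0.4789, 0.2664, 0.1076]
tcp_rot: [[0.933, 0.125, 0.339], [0.117, -0.992, 0.043], [0.342, -0.0, -0.94]]
force: [-0.2, -0.2, 0.0]
finger_gap: 0.714
finger_force: 33.6
```

Call:
move_arm(
  targets=[
    [[0,0,1.5,0,0,0,50],[0,0,1,0,0,0,50],[0,0,0,0,0,0,50]],
  ],
)

```text
clock: 13.82
eef_pos: [0.4798, 0.2666, 0.1055]
tcp_rot: [[0.932, 0.125, 0.339], [0.117, -0.992, 0.043], [0.342, -0.0, -0.94]]
force: [-0.4, -0.0, -1.0]
finger_gap: 0.714
finger_force: 33.6
```

Call:
move_arm(
  targets=[
    [[0,0,1,0,0,0,50],[0,0,0.5,0,0,0,50],[0,0,0,0,0,0,50]],
  ],
)

```text
clock: 14.2
eef_pos: [0.4803, 0.2666, 0.1041]
tcp_rot: [[0.932, 0.125, 0.339], [0.117, -0.992, 0.043], [0.342, -0.0, -0.94]]
force: [-0.5, -0.6, -0.7]
finger_gap: 0.717
finger_force: 33.6
```

Call:
move_arm(
  targets=[
    [[0,0,0.8,0,0,0,50],[0,0,0,0,0,0,50]],
  ],
)

```text
clock: 14.45
eef_pos: [0.4806, 0.2667, 0.1033]
tcp_rot: [[0.932, 0.125, 0.339], [0.117, -0.992, 0.043], [0.342, -0.0, -0.94]]
force: [-1.0, -0.0, -0.7]
finger_gap: 0.714
finger_force: 33.5
```

Call:
move_arm(
  targets=[
    [[0,0,0.8,0,0,0,50],[0,0,0,0,0,0,50]],
  ],
)

```text
clock: 14.7
eef_pos: [0.4808, 0.2667, 0.1026]
tcp_rot: [[0.932, 0.125, 0.339], [0.117, -0.992, 0.043], [0.342, -0.0, -0.94]]
force: [-0.8, -0.2, -0.6]
finger_gap: 0.715
finger_force: 33.6
```

Call:
move_arm(
  targets=[
    [[0,0,0.8,0,0,0,50],[0,0,0,0,0,0,50]],
  ],
)

```text
clock: 14.95
eef_pos: [0.4811, 0.2668, 0.1018]
tcp_rot: [[0.932, 0.125, 0.339], [0.117, -0.992, 0.043], [0.342, -0.0, -0.94]]
force: [0.6, -0.5, -0.5]
finger_gap: 0.715
finger_force: 33.6
```

```bash
python3 -c "
from bed import *
rep()"
```

```text
bed TCP mm [49.8352  1.1792 35.973 ] F bed [ 0.335  -0.5383 -0.6672] clock 14.95
rot err (tool) [-0.0005  0.      0.0003] [ 0.0709  0.2131 -0.8196  2.058   0.5461  0.7112 -2.5385]
```

Call:
move_arm(
  targets=[
    [[0,0,0.8,0,0,0,50],[0,0,0,0,0,0,50]],
  ],
)

```text
clock: 15.2
eef_pos: [0.4814, 0.2668, 0.1011]
tcp_rot: [[0.932, 0.125, 0.339], [0.117, -0.992, 0.043], [0.342, -0.0, -0.94]]
force: [0.7, 1.1, -0.4]
finger_gap: 0.717
finger_force: 33.6
```

Call:
move_arm(
  targets=[
    [[0,0,0.8,0,0,0,50],[0,0,0,0,0,0,50]],
  ],
)

```text
clock: 15.45
eef_pos: [0.4815, 0.2669, 0.1008]
tcp_rot: [[0.932, 0.125, 0.34], [0.117, -0.992, 0.042], [0.342, 0.0, -0.94]]
force: [-7.9, -2.8, 9.5]
finger_gap: 0.716
finger_force: 34.9
```

Call:
move_arm(
  targets=[
    [[0,0,0.8,0,0,0,50],[0,0,0,0,0,0,50]],
  ],
)

```text
clock: 15.7
eef_pos: [0.4816, 0.267, 0.1008]
tcp_rot: [[0.932, 0.125, 0.34], [0.118, -0.992, 0.041], [0.342, 0.001, -0.94]]
force: [-17.5, -7.5, 24.0]
finger_gap: 0.717
finger_force: 36.8
```

Contact with the pile came at bed z ≈ 16 mm, as the cameras suggested. I'll ease off to a light touch.

Call:
move_arm(
  targets=[
    [[0,0,-1.2,0,0,0,50],[0,0,0,0,0,0,50]],
  ],
)

```text
clock: 15.95
eef_pos: [0.4816, 0.267, 0.101]
tcp_rot: [[0.932, 0.125, 0.34], [0.117, -0.992, 0.043], [0.342, -0.001, -0.94]]
force: [-4.0, -0.4, 5.3]
finger_gap: 0.716
finger_force: 34.3
```

```bash
python3 -c "
from bed import *
rep()"
```

```text
bed TCP mm [50.0392  1.3013 34.9556] F bed [-1.9206  0.1415  6.3864] clock 15.95
rot err (tool) [-0.0007 -0.0005  0.0004] [ 0.0666  0.2149 -0.8151  2.058   0.5487  0.7092 -2.5406]
```

Call:
move_arm(
  targets=[
    [[-0.5,0,-0.3,0,0,0,50],[-0.4,0,0,0,0,0,50],[0,0,0,0,0,0,50]],
  ],
)

```text
clock: 16.32
eef_pos: [0.4811, 0.2668, 0.101]
tcp_rot: [[0.932, 0.125, 0.34], [0.117, -0.992, 0.044], [0.343, -0.001, -0.939]]
force: [4.0, 0.3, 0.2]
finger_gap: 0.711
finger_force: 33.5
```

```bash
python3 -c "
from bed import *
rep()"
```

```text
bed TCP mm [49.49    1.2186 35.1776] F bed [ 3.8168 -0.1832 -1.1541] clock 16.325
rot err (tool) [-0.0009 -0.0009  0.0001] [ 0.0667  0.2132 -0.8153  2.0596  0.5477  0.7081 -2.5407]
```

Call:
move_arm(
  targets=[
    [[0.2,0,0.4,0,0,0,50],[0,0,0,0,0,0,50]],
  ],
)

```text
clock: 16.58
eef_pos: [0.4811, 0.2668, 0.1008]
tcp_rot: [[0.932, 0.125, 0.34], [0.117, -0.992, 0.043], [0.343, -0.0, -0.94]]
force: [-0.3, -0.6, 5.1]
finger_gap: 0.717
finger_force: 34.1
```

Call:
move_arm(
  targets=[
    [[0,0,0,0,0,0,66],[0,0,0,0,0,0,74],[0,0,0,0,0,0,80],[0,0,0,0,0,0,80]],
  ],
)

```text
clock: 17.08
eef_pos: [0.4808, 0.2667, 0.1003]
tcp_rot: [[0.932, 0.125, 0.339], [0.117, -0.992, 0.043], [0.342, -0.0, -0.94]]
force: [-0.4, 0.3, -0.0]
finger_gap: 0.933
finger_force: 0.0
```

```bash
python3 -c "
from bed import *
rep()"
```

```text
bed TCP mm [49.0002  1.1481 34.6456] F bed [-0.3804  0.3932  0.086 ] clock 17.075
rot err (tool) [-0.0004  0.0002  0.0003] [ 0.0658  0.2143 -0.8146  2.0599  0.5484  0.7084 -2.5414]
```

Released. I'll retreat along the bed normal and check.

Call:
move_arm(
  targets=[
    [[0,0,-8,0,0,0,80],[0,0,-20,0,0,0,80],[0,0,-30,0,0,0,80],[0,0,-40,0,0,0,80],[-15,0,-30,0,0,0,80],[-20,0,-10,0,0,0,80],[-20,0,0,0,0,0,80],[0,0,0,0,0,0,80],[0,0,0,0,0,0,80]],
  ],
)

```text
clock: 18.2
eef_pos: [0.3833, 0.2546, 0.2118]
tcp_rot: [[0.932, 0.125, 0.34], [0.117, -0.992, 0.043], [0.343, -0.001, -0.939]]
force: [0.7, -0.1, -0.0]
finger_gap: 0.938
finger_force: 0.0
```

```bash
python3 - <<'E'
from bed import *
rep()
im=manip.snapshot("wrist")[:,:,::-1]; cv2.imwrite("pics/w9.png",im)
im3=manip.snapshot("scene")[:,:,::-1]
o=np.zeros((600,800,3),np.uint8);o[:,:500]=cv2.resize(im[60:360,160:410],(500,600),interpolation=cv2.INTER_CUBIC);o[:300,500:]=cv2.resize(im3[130:220,320:410],(300,300),interpolation=cv2.INTER_CUBIC);o[300:,500:]=cv2.resize(im3[130:330,220:420],(300,300))
cv2.imwrite("pics/m9.png",o)
E
```

```text
bed TCP mm [ -5.1701   1.2371 173.0195] F bed [ 0.6687 -0.2264 -0.2796] clock 18.2
rot err (tool) [-0.0008 -0.0008  0.0003] [ 0.1479 -0.2504 -0.857   2.1221  0.0061  0.8919 -2.17  ]
```

View pics/m9.png

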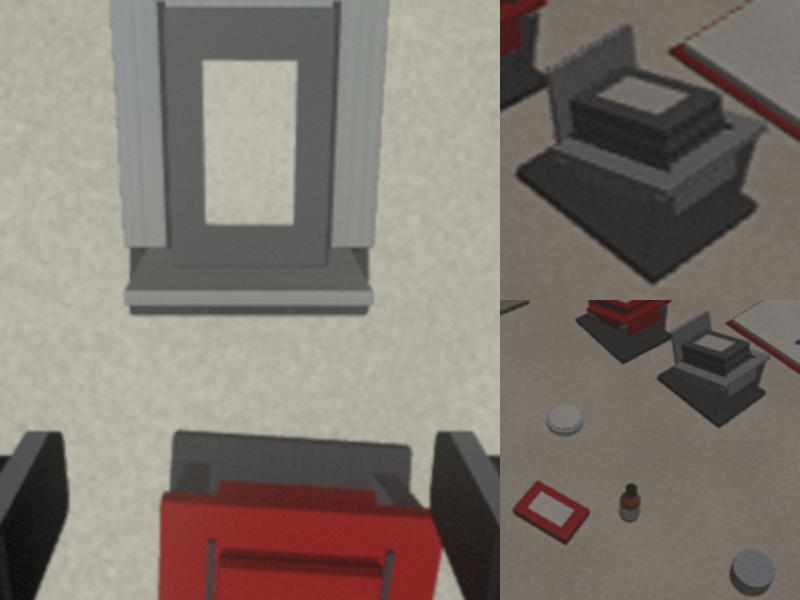

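The case lies flat on the pile, square and centred (label columns 203–298 within bed 110–390), with its low end against the ledge at row 266. The dropper and the dish have not moved.

```bash
python3 -c "
from cell import manip
print(manip.finish_job())"
```

```text
the job is handed in; nothing more can be done
None
```

The grey slide case is on the pile in the small grey rack, flat, square and with its low end against the ledge. The job is handed in at about 18 s, with a peak contact force of about 30 N as it touched the pile before I eased off to about 5 N and let go.

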